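# Weekly wind of the storeroom temperature recorder

### The job

The clockwork of the pantry's temperature recorder needs its weekly wind. Lift the dust cover off the recorder by its knob and stand it upright in the shallow steel tray, let it go, then wind the key on top of the chart drum clockwise, in as many part turns as it takes, until it comes up against its stop. Leave the cover standing in the tray and disturb nothing else on the worktop.

Things in the scene. Friction and masses are not known exactly. Their poses are not given: they have to be found in the camera images.
- recorder: Temperature recorder, fixed: dark steel base 128 x 204 mm (x, y), 28 mm high. On it, under the cover: a chart drum, 83 mm across, top 98 mm above the worktop, axis at x +4, y -40 mm, and a post with the pen arm, under 90 mm high. Origin: centre of the underside, on the worktop; x to its back, y to its left seen by the robot, z up. On the left or right half of the worktop, yaw within 0.3 rad.
- cover: Loose dust cover, 0.22 to 0.39 kg: grey metal hood with clear front window, open below, 108 x 176 x 118 mm (x, y, z) plus a round black knob on top. At the start on the recorder's base, lower edge 28 mm above the worktop, round the drum and key, 3 mm or more of play. Its lower edge must rise 110 mm to clear the key. Origin: centre of the lower edge; axes along its sides, z up through the knob.
- cover_knob (a point): Middle of the cover's knob, on the cover's z axis, 134 mm above the cover's lower edge (162 mm above the worktop at the start). The knob is round, 24 mm in diameter, its full-width part 12 mm high about this point; the cover's flat top lies 16 mm below this point. Axes as the cover's.
- tray: Shallow empty steel tray, loose, 0.45 kg, 178 x 252 mm (x, y), 28 mm high, inside 172 x 246 mm, floor 2 mm thick. Origin: centre of its underside, on the worktop; x along its short, y along its long side; yaw within 0.3 rad. On the half of the worktop where the recorder is not. The cover fits only with long side along long side, then with about 30 mm of room all round.
- key_head (a point): Centre of the winding key's brass head, on the drum's upright axis, 122 mm above the worktop; turns with the key. Four-lobed like a small tap handle, 21 mm high (111.5 to 132.5 mm above the worktop), 34 mm across facing lobes, 28 mm across the flats; can be gripped at any angle. Below it: 9 mm of free stem, then a 32 mm ratchet wheel and its click, 4 mm high on the drum's top.
- key (a joint): Key angle, rad; grows clockwise seen from above. Starts between 0.0 and 0.9; fully wound it meets a hard stop at 4.27. A spring turns it back with 0.03 (run down) to 0.09 N m; winding takes up to 0.12 N m. Ratchet of 20 teeth: let go, the key springs back by up to 0.32 to the last tooth that clicked and stays (from the stop to about 4.17). It can be gripped, turned and regripped at will.
- mug: White mug, 91 mm high, bystander at the far left. Origin: centre of its underside.
- timer: Kitchen timer with a round dial, 66 x 66 x 44 mm, bystander behind the work. Origin: centre of its underside.
- scoop: Small measuring scoop, 34 mm high, bystander at the right. Origin: centre of its underside.
- pen: Felt pen, 135 mm long, lying on the worktop at the left, bystander. Origin: centre of its underside.

How it is judged:
On the way, in this order (a step that is already met when the one before it is completed fails the run):
1. the cover stands upright on the floor of the tray, let go and at rest (z of cover in the frame of tray below 0.008 m and horizontal distance between cover and tray below 0.06 m and angle between cover's own z axis and vertical below 0.06 rad and contact force between cover and the fingers below 0.2 N and linear speed of cover below 0.02 m/s and angle between tray's own z axis and vertical below 0.04 rad), for 0.2 s.
2. then the key is wound to within one tooth of its stop, the cover still in the tray (value of joint key above 3.8 rad and z of cover in the frame of tray below 0.008 m), for 0.2 s.
At the end, for the whole second after the job is handed in: The cover stands upright (within 0.06 rad), at rest and let go, on the floor of the tray (lower edge under 8 mm above the tray's underside, centre within 60 mm of the tray's), and the key, let go, rests wound to at least 3.8 rad: at most one tooth short of its last tooth before the stop (all of step 2 and horizontal distance between cover and tray below 0.06 m and angle between cover's own z axis and vertical below 0.06 rad and contact force between cover and the fingers below 0.2 N and linear speed of cover below 0.02 m/s and angle between tray's own z axis and vertical below 0.04 rad and velocity of joint key between -0.1 and 0.1 rad/s); the robot touches nothing.
It fails at once if the cover is tipped by more than 0.5 rad (angle between cover's own z axis and vertical above 0.5 rad).
It fails at once if a bystander is shifted by more than 30 mm (distance of any of mug, timer, scoop, pen from where it was at the start of the episode above 0.03 m).
It also fails if it takes over 69 s, if anything falls off the work surface, if the arm or the gripper's body presses on something with over 40 N, if the wrist force passes 120 N, or if a joint passes its speed limit or range.

### The arm

A 7-joint arm with a two-finger parallel gripper is mounted at the origin on a cart in front of the work surface, level with it; the furniture and walls round the work are solid. World frame = base frame: x ahead of the robot, y to its left, z up, the work surface at z = 0. Lengths are in m, angles in rad, forces in N, time in s.
With the tool pointing down it reaches from about 0.4 to 0.85 m from the base axis. Payload 10.4 kg.
Tool frame: the origin (TCP) lies at the very end of the fingers, on their centre line; the grasp point (between the pads) lies 19 mm behind it; z points along the fingers, y is the line along which they close (so a half turn about z gives the same grasp; the last joint's range is limited). The gripper opens to 87 mm and grips with 3 to 60 N. Pads are 19 mm wide; open, the fingers measure 117 mm over their backs; the gripper's body (75 mm by 190 mm) begins 51 mm behind the grasp point.
Start: joints at [-1.293, 0.332, -0.065, 1.46, 0.022, 1.35, -0.088], TCP at [0.185, 0.597, 0.223] pointing down, gripper open.
Joint ranges: [-2.6, 2.6], [-0.5, 2.12], [-1.47, 1.34], [0.16, 2.42], [-1.27, 4.41], [0.06, 2.06], [-2.6, 2.6]. Speed limits (rad/s): [2.22, 2.22, 2.79, 2.79, 3.14, 3.14, 3.14].

### API

Orientations are given as a rotation vector (axis times angle).
In Python, from station import status, read_camera, calibration, env, masks_of, spot_point gives the robot as it stands. The module is installed in compiled form; this text tells all that it offers.
- The arm moves only by the shell command python3 -m crank 'ROWS' [FORCE]. ROWS is JSON, a list of rows, each a list of 5 numbers: the shift along the tool's x, y, z in mm, then the turn about the tool's z in degrees, then the closure, from 0 (fully open) to 1 (shut). A call has 1 to 12 rows; each row shifts and turns the commanded pose from where the row before left it, along the tool's axes as they then stand; what a row does not reach is not made up. A row lasts 1/8 s, in which the tool goes at most 62.5 mm and 10.7 degrees, less where a joint would pass 70% of its speed; a pose out of reach is approached as far as the arm can. A call with a gripper value outside its range is refused whole. The fingers move at their own pace and stop on an object; FORCE is the grip in N (left out, the last holds). Time passes only in rows, so rows that do not move let the fingers close. It gives the time, the measured TCP pose, the force, the opening and the grip force at its end, in the units of the state.
- status.sense(): the state, without advancing time (a new reading comes with each control period).
- read_camera(name): name is "side" or "top" or "wrist"; returns (picture, depth): 420x560x3 uint8, blue, green, red; 420x560 float32, m along the optical axis (not along the pixel's ray), 0 where there is no reading.
- calibration(name): a dict with "intrinsics" (3x3 intrinsics, pixels), "cam_to_world" (4x4, takes a point from camera to world coordinates). Camera axes: x right, y down, z forward; pixel columns grow to the right and rows downward; lengths in m; the calibration is good to about 2 mm. A picture is of the moment at which its call begins: read the wrist's pose just before it. calibration takes no time and is no camera call; for the wrist camera it gives the pose at the moment of the call.
- env.close_job(): hands the job in; it is judged then, once.
Trained networks look in the newest picture that a camera, given by its name, has taken for a name from the list of things; names that differ only in an ending like _2 or _b are one class to them, and where a whole thing is asked for, a point or a joint stands for the part that bears it (a point fixed in the world has none). Each returns a list of dicts, best first, with "p" (0 to 1); they miss things now and then, are a little off and sometimes report something else, mostly with a low value. They report only what shows in the picture. A call takes as long as a camera call.
- masks_of(camera, query): "mask" (420x560 bool, what is visible of it).
- spot_point(camera, query): "location" ([x, y, z] in m, in the coordinates of the camera as it stood for that picture, good to about 4 mm: a listed point, or the origin of a listed thing).
The state is a dict: "time_s": time; "joint_positions": joint angles; "qvel": joint speeds; "tau": joint torques, N m; "tcp_pos": TCP position; "ee_rot": TCP orientation; "wrist_force": force on the tool from outside, world axes, zero at the start; "ft_torque": the same for the moment, N m; "finger_gap": finger opening in m; "finger_force": force on a finger pad.
Only numpy, scipy, OpenCV 4.12 (cv2) and the standard library are available. Lean on these libraries where they do the work, as an engineer would, in place of code of your own. Each camera call takes 0.05 s, during which the arm holds its last target. There are 200 camera calls.

## Working session

There is one attempt and no reset: what is moved stays moved. The work goes in short steps, Python scripts to look and compute and a shell command to move; the robot and the scene stay as the last step left them, time stands still between calls to the robot, and variables do not carry over. Pictures are saved under pics/ and viewed, at most 10 in all, crops included, and the job is handed in when it is done.

```bash
mkdir -p pics; cat > h.py <<'E'
import numpy as np, cv2
from scipy.spatial.transform import Rotation as R
from station import status, read_camera, calibration, env, masks_of, spot_point
def pts(cam,depth,mask):
    c=calibration(cam);K=np.array(c["intrinsics"]);T=np.array(c["cam_to_world"])
    v,u=np.nonzero(mask&(depth>0));z=depth[v,u]
    P=np.stack([(u-K[0,2])*z/K[0,0],(v-K[1,2])*z/K[1,1],z,np.ones_like(z)])
    return (T@P)[:3].T
def spot(cam,q):
    T=np.array(calibration(cam)["cam_to_world"])
    return [(round(d["p"],2),(T@np.r_[d["location"],1])[:3].round(4)) for d in spot_point(cam,q)[:2]]
def st():
    s=status.sense();r=R.from_rotvec(s["ee_rot"]).as_matrix()
    print("t",round(s["time_s"],2),"tcp",np.round(s["tcp_pos"],4),"x",r[:,0].round(3),"y",r[:,1].round(3),"z",r[:,2].round(3),"F",np.round(s["wrist_force"],1),"T",np.round(s["ft_torque"],2),"gap",round(s["finger_gap"],4),"ff",np.round(s["finger_force"],1),"q",np.round(s["joint_positions"],2))
    return s
E
python3 - <<'E'
from h import *
st()
for cam in ["top","side"]:
    p,d=read_camera(cam); cv2.imwrite(f"pics/{cam}1.png",p)
    for q in ["cover","cover_knob","tray","recorder","mug","timer","scoop","pen"]: 
        print(cam,q,spot(cam,q))
    for q in ["cover","tray"]:
        m=masks_of(cam,q)
        if m:
            P=pts(cam,d,m[0]["mask"]); 
            if q=="cover": P=P[(P[:,2]>.138)&(P[:,2]<.152)]
            r=cv2.minAreaRect((P[:,:2]*1000).astype(np.float32))
            print(cam,q,m[0]["p"],r,np.percentile(P[:,2],[5,50,95]))
E
```

```text
t 0.0 tcp [0.1851 0.5965 0.2217] x [-0.955  0.296 -0.   ] y [ 0.296  0.955 -0.001] z [-0.    -0.001 -1.   ] F [-0.4  0.6 -0.8] T [ 0.01  0.01 -0.04] gap 0.0869 ff 0.0 q [-1.29  0.33 -0.06  1.46  0.02  1.35 -0.09]
top cover [(0.6, array([0.5417, 0.2141, 0.0289]))]
top cover_knob [(0.76, array([0.54  , 0.2138, 0.1657]))]
top tray [(0.98, array([ 0.4777, -0.1354, -0.0023]))]
top recorder []
top mug [(0.82, array([ 6.256e-01,  4.789e-01, -6.000e-04]))]
top timer [(0.55, array([0.7464, 0.0306, 0.0022]))]
top scoop []
top pen [(0.46, array([0.4463, 0.4288, 0.0031]))]
top cover 0.8 ((541.4699096679688, 213.41709899902344), (108.10884094238281, 175.1970977783203), 14.92452335357666) [0.14163609 0.14616889 0.15035842]
top tray 0.71 ((485.5007019042969, -134.22528076171875), (252.8453369140625, 184.86102294921875), 85.53506469726562) [-0.00417071  0.0018282   0.02184399]
side cover [(0.96, array([0.5358, 0.2074, 0.0272]))]
side cover_knob [(0.57, array([0.5408, 0.2085, 0.152 ]))]
side tray [(0.57, array([ 0.4848, -0.1394, -0.0016]))]
side recorder [(0.89, array([ 0.5369,  0.204 , -0.0021]))]
side mug [(0.92, array([ 0.6293,  0.4802, -0.0039]))]
side timer [(0.89, array([ 7.521e-01,  3.610e-02, -7.000e-04]))]
side scoop [(0.7, array([ 0.4734, -0.4517,  0.002 ])), (0.46, array([ 0.4842, -0.1374, -0.0007]))]
side pen [(0.55, array([ 4.451e-01,  4.251e-01, -2.000e-04]))]
side cover 0.67 ((540.41259765625, 205.67315673828125), (109.46373748779297, 178.12208557128906), 14.542949676513672) [0.14132302 0.14526109 0.14730945]
side tray 0.7 ((487.4800720214844, -121.56312561035156), (293.68658447265625, 188.1226806640625), 85.70809173583984) [-0.00079912  0.00177128  0.02538214]
```

View pics/top1.png

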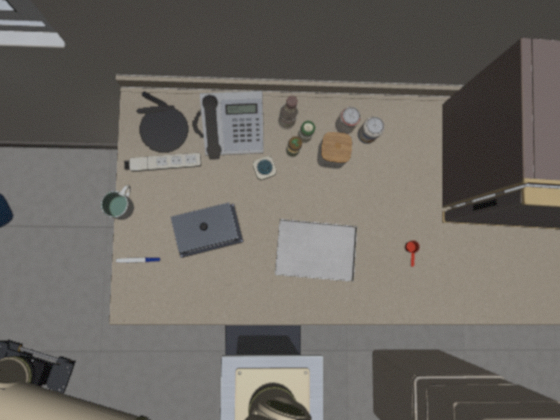

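The top view shows the cover at about (205,228), yawed about +15°, and the tray at about (316,250), yawed about -4.5°. The network positions agree with both. I'm moving above the knob.

```bash
python3 -m crank '[[-50.4,-28.9,-5,0,0],[-50.4,-28.9,-5,0,0],[-50.4,-28.9,-5,0,0],[-50.4,-28.9,-5,0,0],[-50.4,-28.9,-5,0,0],[-50.4,-28.9,-5,0,0],[-50.4,-28.9,-5,0,0],[-50.4,-28.9,-5,0,0],[-50.4,-28.9,-5,0,0]]' 40
python3 -m crank '[[0,0,0,9.7,0],[0,0,0,9.7,0],[0,0,0,9.7,0],[0,0,0,9.7,0],[0,0,0,9.7,0],[0,0,0,9.4,0],[0,0,0,0,0],[0,0,0,0,0]]' >/dev/null
cat >> h.py <<'E'
def d_tool(s,target,yaw_y=None):
    r=R.from_rotvec(s["ee_rot"]).as_matrix()
    print("shift mm",(r.T@(np.array(target)-s["tcp_pos"])*1000).round(1),end=" ")
    if yaw_y is not None:
        a=np.degrees(np.arctan2(r[1,1],r[0,1])); print("turn",round((a-yaw_y+90)%180-90,2))
E
python3 - <<'E'
from h import *
s=st()
p,d=read_camera("wrist"); cv2.imwrite("pics/w1.png",p)
print(spot("wrist","cover_knob"),spot("wrist","cover"))
m=masks_of("wrist","cover_knob")
if m:
    P=pts("wrist",d,m[0]["mask"]);P2=P[P[:,2]>.155];print(m[0]["p"],len(P2),P2.mean(0),P2.min(0),P2.max(0))
d_tool(s,[.5405,.2135,.150],14.8)
E
```

```text
time_s: 2.22
tcp_pos: [0.5424, 0.2127, 0.268]
ee_rot: [0.47, 3.106, 0.001]
wrist_force: [0.2, 1.8, -0.2]
finger_gap: 0.0868
finger_force: 0.0
t 3.23 tcp [0.5413 0.2142 0.2675] x [-0.26   0.966  0.   ] y [ 0.966  0.26  -0.   ] z [-0.  0. -1.] F [0.1 0.7 0.2] T [-0.08 -0.01 -0.03] gap 0.0871 ff 0.0 q [-0.78  0.22  0.39  1.53 -0.08  1.41 -0.13]
[(0.88, array([0.5349, 0.2107, 0.1604]))] [(0.77, array([0.5373, 0.2127, 0.0249]))]
0.97 723 [0.53985318 0.213681   0.17411796] [0.52251132 0.19977265 0.15643032] [0.55231858 0.2493309  0.35141358]
shift mm [ -0.5  -0.9 117.5] turn 0.29
```

```bash
ls pics
```

```text
side1.png
top1.png
w1.png
```

View pics/w1.png

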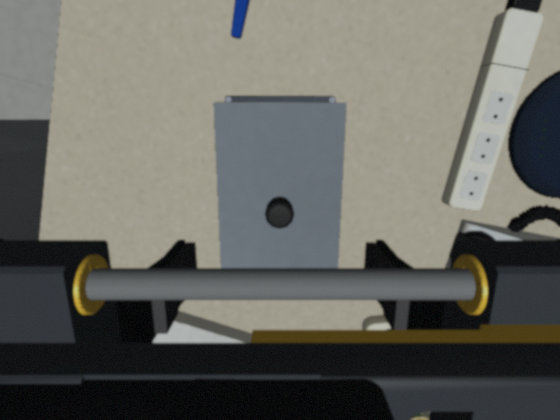

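The wrist view shows the knob at (279,213), centred between the fingers, and the cover square to the tool. I'm descending, gripping and lifting a little as a test.

```bash
python3 -m crank '[[-0.5,-1,30,0,0],[0,0,30,0,0],[0,0,30,0,0],[0,0,17,0,0],[0,0,10,0,0],[0,0,0,0,0],[0,0,0,0,1],[0,0,0,0,1],[0,0,0,0,1],[0,0,0,0,1],[0,0,0,0,1],[0,0,0,0,1]]' 50
python3 -c "from h import *;st()"
python3 -m crank '[[0,0,-5,0,1],[0,0,-10,0,1],[0,0,-15,0,1],[0,0,0,0,1],[0,0,0,0,1]]'
```

```text
time_s: 4.92
tcp_pos: [0.5405, 0.2134, 0.1505]
ee_rot: [-1.915, -2.49, -0.0]
wrist_force: [0.1, -0.2, -0.1]
finger_gap: 0.0349
finger_force: 0.0
t 4.92 tcp [0.5405 0.2134 0.1505] x [-0.257  0.967  0.   ] y [ 0.967  0.257 -0.   ] z [-0.  0. -1.] F [ 0.1 -0.2 -0.1] T [-0.1   0.02 -0.03] gap 0.0349 ff 0.0 q [-0.77  0.29  0.37  1.69 -0.11  1.18 -0.1 ]
time_s: 5.55
tcp_pos: [0.5404, 0.2134, 0.1805]
ee_rot: [-1.915, -2.49, -0.0]
wrist_force: [0.3, 0.4, -3.3]
finger_gap: 0.0219
finger_force: 50.0
```

The fingers closed during the lift, and the 22 mm gap suggests they hold the knob high. I'll set the cover back and regrip properly.

```bash
python3 -m crank '[[0,0,10,0,1],[0,0,8,0,1],[0,0,0,0,1]]'
python3 -m crank '[[0,0,2,0,1],[0,0,0,0,1]]'
python3 -m crank '[[0,0,2,0,1],[0,0,0,0,1]]'
```

```text
time_s: 5.92
tcp_pos: [0.5398, 0.2131, 0.1612]
ee_rot: [-1.915, -2.489, 0.003]
wrist_force: [-0.2, 0.3, -3.4]
finger_gap: 0.0222
finger_force: 50.0
time_s: 6.18
tcp_pos: [0.5406, 0.2134, 0.1606]
ee_rot: [-1.915, -2.49, -0.0]
wrist_force: [-0.8, -0.2, -1.9]
finger_gap: 0.0218
finger_force: 50.0
time_s: 6.42
tcp_pos: [0.5405, 0.2134, 0.1585]
ee_rot: [-1.915, -2.49, 0.0]
wrist_force: [0.2, 0.5, -3.4]
finger_gap: 0.022
finger_force: 50.0
```

```bash
python3 -m crank '[[0,0,2.5,0,1],[0,0,0,0,1]]' | egrep 'tcp|force'
python3 -m crank '[[0,0,2.5,0,1],[0,0,0,0,1]]'| egrep 'tcp|force'
python3 -m crank '[[0,0,2.5,0,1],[0,0,0,0,1]]'| egrep 'tcp|force'
```

```text
tcp_pos: [0.5407, 0.2136, 0.1562]
wrist_force: [-0.4, 0.6, -1.4]
finger_force: 50.0
tcp_pos: [0.5412, 0.2137, 0.1559]
wrist_force: [-5.4, -2.3, 16.0]
finger_force: 50.0
tcp_pos: [0.5413, 0.2138, 0.1557]
wrist_force: [-13.5, -5.7, 36.6]
finger_force: 50.0
```

```bash
python3 -m crank '[[0,0,0,0,0.5],[0,0,0,0,0.5],[0,0,0,0,0.5],[0,0,0,0,0.5],[0,0,0,0,1],[0,0,0,0,1],[0,0,0,0,1],[0,0,0,0,1],[0,0,0,0,1],[0,0,0,0,1]]' 60
python3 -m crank '[[0,0,-5,0,1],[0,0,-10,0,1],[0,0,-20,0,1],[0,0,-25,0,1],[0,0,-25,0,1],[0,0,-25,0,1],[0,0,-25,0,1],[0,0,-15,0,1],[0,0,0,0,1]]'
python3 - <<'E'
from h import *
s=st()
for cam in ["top"]:
    p,d=read_camera(cam)
    m=masks_of(cam,"cover")
    P=pts(cam,d,m[0]["mask"]);z=s["tcp_pos"][2]; P=P[(P[:,2]>z-.016)&(P[:,2]<z+.006)]
    print(m[0]["p"],cv2.minAreaRect((P[:,:2]*1000).astype(np.float32)))
d_tool(s,[.484,-.135,s["tcp_pos"][2]],-4.5)
p,d=read_camera("wrist"); cv2.imwrite("pics/w2.png",p)
E
```

```text
time_s: 8.43
tcp_pos: [0.5405, 0.2134, 0.151]
ee_rot: [-1.915, -2.49, -0.0]
wrist_force: [-0.5, 0.6, -1.6]
finger_gap: 0.022
finger_force: 60.0
time_s: 9.55
tcp_pos: [0.5409, 0.2135, 0.302]
ee_rot: [1.915, 2.49, 0.003]
wrist_force: [0.1, -0.8, -3.4]
finger_gap: 0.0215
finger_force: 60.0
t 9.55 tcp [0.5409 0.2135 0.302 ] x [-0.256  0.967  0.001] y [0.967 0.256 0.002] z [ 0.002  0.001 -1.   ] F [ 0.1 -0.8 -3.4] T [-0.07  0.03  0.02] gap 0.0215 ff 60.0 q [-0.78  0.2   0.39  1.47 -0.08  1.48 -0.13]
0.98 ((556.9456176757812, 152.5392303466797), (107.63954162597656, 51.240238189697266), 16.496448516845703)
shift mm [-322.2 -144.4   -0.4] turn 19.36
```

View pics/w2.png

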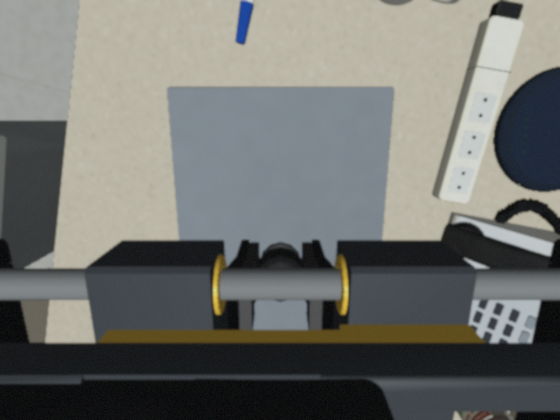

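The cover hangs level and square in the wrist view. I'm carrying it over the tray.

```bash
python3 -m crank '[[-14,-6,0,0,1],[-28,-12.5,0,0,1],[-35,-16,0,0,1],[-35,-16,0,0,1],[-35,-16,0,0,1],[-35,-16,0,0,1],[-35,-16,0,0,1],[-35,-16,0,0,1],[-35,-15,0,0,1],[-25,-10,0,0,1],[-10,-5,0,0,1]]'
python3 -m crank '[[0,0,0,3,1],[0,0,0,6.5,1],[0,0,0,6.5,1],[0,0,0,3.4,1],[0,0,0,0,1],[0,0,0,0,1],[0,0,0,0,1]]' >/dev/null
python3 - <<'E'
from h import *
s=st()
for cam in ["top","side"]:
    p,d=read_camera(cam); cv2.imwrite(f"pics/{cam}3.png",p)
    print(spot(cam,"cover"),spot(cam,"tray"))
    m=masks_of(cam,"cover")
    for x in m[:1]:
        P=pts(cam,d,x["mask"]);z=s["tcp_pos"][2]; Q=P[(P[:,2]>z-.016)&(P[:,2]<z+.006)]
        print(cam,x["p"],cv2.minAreaRect((Q[:,:2]*1000).astype(np.float32)),len(Q))
d_tool(s,[.484,-.135,s["tcp_pos"][2]],-4.5)
E
```

```text
time_s: 11.08
tcp_pos: [0.4823, -0.1372, 0.3008]
ee_rot: [-1.919, -2.487, 0.0]
wrist_force: [-0.3, 0.6, -2.0]
finger_gap: 0.0218
finger_force: 60.0
t 11.95 tcp [ 0.4834 -0.1348  0.301 ] x [0.078 0.997 0.   ] y [ 0.997 -0.078 -0.   ] z [-0.  0. -1.] F [ 0.1  0.2 -2.2] T [-0.11  0.06  0.01] gap 0.0224 ff 60.0 q [-0.47 -0.    0.66  1.68  0.    1.46  0.11]
[(0.87, array([ 0.4832, -0.1376,  0.1771]))] []
top 0.81 ((487.40380859375, -79.50608825683594), (65.71693420410156, 107.63768005371094), 85.67036437988281) 965
[(0.68, array([ 0.4821, -0.1403,  0.1783])), (0.25, array([ 0.4787, -0.4499,  0.0013]))] [(0.68, array([ 0.4829, -0.1399, -0.0025]))]
side 0.8 ((481.9477233886719, -140.37353515625), (180.36277770996094, 107.96611785888672), 85.42957305908203) 1984
shift mm [-0.2  0.6 -0. ] turn 0.02
```

View pics/side3.png

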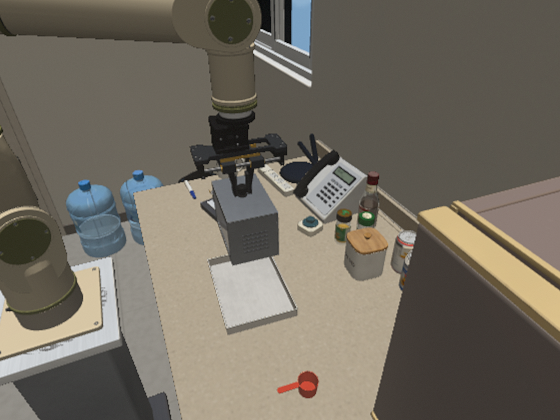

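The side view shows the cover at (245,220), upright and square above the tray at (250,290). The measured centres agree within 5 mm, so I'm lowering it.

```bash
python3 -m crank '[[0,0,15,0,1],[0,0,30,0,1],[0,0,35,0,1],[0,0,35,0,1],[0,0,30,0,1],[0,0,15,0,1],[0,0,8,0,1],[0,0,3,0,1],[0,0,2,0,1],[0,0,0,0,1]]'
python3 -m crank '[[0,0,1.5,0,1],[0,0,1,0,1],[0,0,0,0,1]]'| egrep 'tcp|force'
python3 -m crank '[[0,0,1.5,0,1],[0,0,0,0,1]]'| egrep 'tcp|force'
```

```text
time_s: 13.6
tcp_pos: [0.4837, -0.1349, 0.1284]
ee_rot: [2.307, 2.132, 0.001]
wrist_force: [-0.4, -0.0, -3.0]
finger_gap: 0.0219
finger_force: 60.0
tcp_pos: [0.4834, -0.1349, 0.1255]
wrist_force: [-0.0, -0.1, -2.8]
finger_force: 60.0
tcp_pos: [0.4839, -0.1349, 0.1248]
wrist_force: [-2.3, 1.4, 6.6]
finger_force: 60.0
```

```bash
python3 -m crank '[[0,0,0,0,0],[0,0,0,0,0],[0,0,0,0,0],[0,0,0,0,0],[0,0,0,0,0],[0,0,-10,0,0],[0,0,-20,0,0],[0,0,-30,0,0],[0,0,-40,0,0],[0,0,-40,0,0]]'
python3 - <<'E'
from h import *
p,d=read_camera("top");print(spot("top","cover"),spot("top","tray"))
p,d=read_camera("side");print(spot("side","cover"),spot("side","tray"))
E
python3 -m crank '[[25,3.5,0,0,0],[50,7,0,0,0],[50,7,0,0,0],[50,7,0,0,0],[50,7,0,0,0],[50,7,0,0,0],[30,5,0,0,0],[11,2,0,0,0],[0,0,0,0,0]]'
python3 - <<'E'
from h import *
s=st()
p,d=read_camera("wrist");cv2.imwrite("pics/w4.png",p);print(spot("wrist","key_head"))
m=masks_of("wrist","key_head")
for x in m[:1]:
    P=pts("wrist",d,x["mask"]);Q=P[(P[:,2]>.118)&(P[:,2]<.14)];print(x["p"],len(Q),Q.min(0),Q.max(0),np.median(Q,0))
for cam in ["side","top"]:
    p,d=read_camera(cam);cv2.imwrite(f"pics/{cam}4.png",p);print(spot(cam,"key_head"),spot(cam,"cover"),spot(cam,"tray"),spot(cam,"recorder"))
    for q in ["tray","cover"]:
      for x in masks_of(cam,q)[:1]:
        P=pts(cam,d,x["mask"]); P=P[P[:,2]<.13]
        if q=="cover":P=P[P[:,2]>.1];
        print(cam,q,cv2.minAreaRect((P[:,:2]*1000).astype(np.float32)),np.percentile(P[:,2],[5,50,95]))
E
```

```text
time_s: 15.48
tcp_pos: [0.4833, -0.1351, 0.266]
ee_rot: [2.308, 2.131, 0.001]
wrist_force: [0.7, -0.0, -0.2]
finger_gap: 0.0868
finger_force: 0.0
[(0.78, array([ 0.4852, -0.1349,  0.0012]))] []
[(0.57, array([ 0.4849, -0.1432,  0.0012]))] []
time_s: 16.9
tcp_pos: [0.5536, 0.1759, 0.2633]
ee_rot: [2.308, 2.132, -0.002]
wrist_force: [0.5, -0.4, 0.0]
finger_gap: 0.0866
finger_force: 0.0
t 16.9 tcp [0.5536 0.1759 0.2633] x [ 0.079  0.997 -0.001] y [ 0.997 -0.079 -0.001] z [-0.001 -0.001 -1.   ] F [ 0.5 -0.4  0. ] T [-0.18  0.02  0.04] gap 0.0866 ff 0.0 q [-0.75  0.22  0.43  1.54 -0.09  1.4  -0.39]
[]
0.72 849 [0.53982256 0.15646572 0.11813286] [0.5718993  0.18899628 0.1360127 ] [0.55576908 0.17420257 0.13285992]
[] [(0.9, array([ 0.4821, -0.1434,  0.0044]))] [] [(0.55, array([ 0.5412,  0.2056, -0.0032]))]
side tray ((481.37628173828125, -122.24757385253906), (290.3789367675781, 177.56884765625), 85.96650695800781) [-0.00060221  0.00254907  0.02737718]
side cover ((482.27032470703125, -140.22544860839844), (179.64785766601562, 107.9910659790039), 85.39485168457031) [0.1077781  0.11935615 0.12141935]
[] [(0.71, array([ 0.4847, -0.1375,  0.0016]))] [(0.75, array([ 4.842e-01, -1.349e-01, -1.000e-04]))] []
top tray ((482.3226318359375, -136.4862060546875), (257.901611328125, 177.833251953125), 85.53038787841797) [-0.00360506  0.00233776  0.02747595]
top cover ((483.9671325683594, -134.4263916015625), (176.54586791992188, 108.47612762451172), 85.53214263916016) [0.11442519 0.11964692 0.12453176]
```

View pics/w4.png

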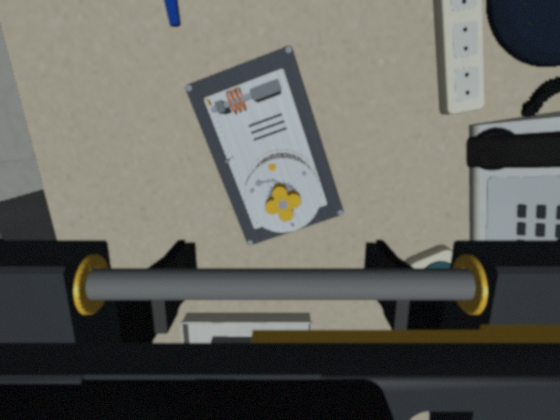

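View pics/side4.png

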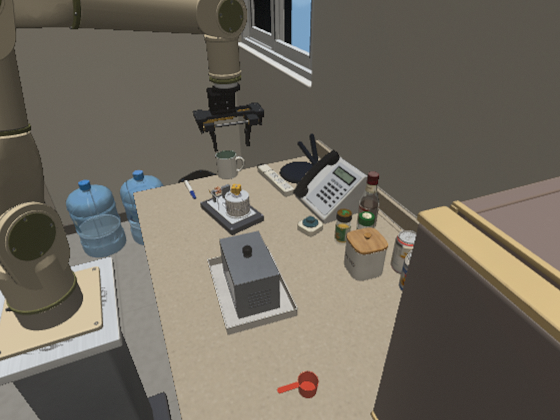

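The side view shows the cover upright in the tray at (248,275). The wrist view shows the brass key at (283,204), its lobes about 12° counter-clockwise from the closing axis. It measures (0.556, 0.174), which matches the expected drum axis. I'll turn -57° so the pads meet the flats, then descend.

```bash
python3 -m crank '[[-1.7,2.5,0,0,0],[0,0,10,-9.5,0],[0,0,10,-9.5,0],[0,0,10,-9.5,0],[0,0,10,-9.5,0],[0,0,10,-9.5,0],[0,0,10,-9.5,0],[0,0,0,0,0],[0,0,0,0,0]]'
python3 - <<'E'
from h import *
s=st()
p,d=read_camera("wrist");cv2.imwrite("pics/w5.png",p)
m=masks_of("wrist","key_head")
for x in m[:1]:
    P=pts("wrist",d,x["mask"]);Q=P[(P[:,2]>.122)&(P[:,2]<.14)];print(x["p"],len(Q),Q.min(0),Q.max(0),np.median(Q,0))
d_tool(s,[.556,.174,.108])
E
```

```text
time_s: 18.88
tcp_pos: [0.5564, 0.1746, 0.2045]
ee_rot: [1.016, 2.972, 0.001]
wrist_force: [-0.5, 0.1, -0.5]
finger_gap: 0.0867
finger_force: 0.0
t 18.88 tcp [0.5564 0.1746 0.2045] x [-0.791  0.612 -0.   ] y [0.612 0.791 0.001] z [ 0.  0. -1.] F [-0.5  0.1 -0.5] T [-0.06 -0.05 -0.05] gap 0.0867 ff 0.0 q [-0.65  0.25  0.32  1.62 -0.08  1.28  0.59]
shift mm [ 0.  -0.7 96.5]
```

View pics/w5.png

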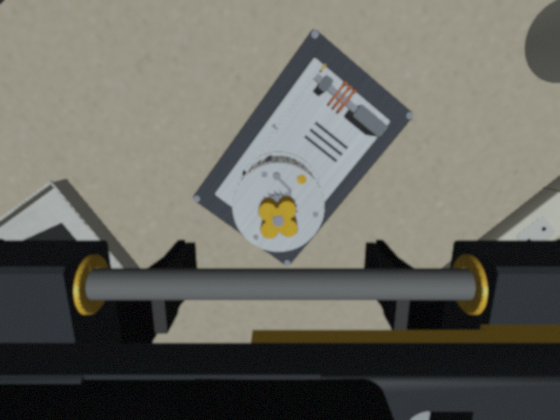

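The key is centred at (279,217) with its flats square to the pads. Clockwise turns lower q7, so a further 90° counter-clockwise gives room to wind in a single sweep.

```bash
python3 -m crank '[[0,0,10,-10,0],[0,0,10,-10,0],[0,0,10,-10,0],[0,0,5,-10,0],[0,0,5,-10,0],[0,0,0,-10,0],[0,0,0,-10,0],[0,0,0,-10,0],[0,0,0,-10,0],[0,0,0,0,0],[0,0,0,0,0]]'
python3 - <<'E'
from h import *
s=st();d_tool(s,[.556,.174,.108])
E
```

```text
time_s: 20.35
tcp_pos: [0.5562, 0.1746, 0.1642]
ee_rot: [-1.382, 2.821, 0.0]
wrist_force: [1.0, -0.1, -0.2]
finger_gap: 0.0871
finger_force: 0.0
t 20.35 tcp [0.5562 0.1746 0.1642] x [-0.613 -0.79  -0.   ] y [-0.79   0.613 -0.   ] z [ 0.  0. -1.] F [ 1.  -0.1 -0.2] T [0.04 0.05 0.01] gap 0.0871 ff 0.0 q [-0.48  0.28  0.12  1.66 -0.03  1.21  2.13]
shift mm [ 0.7 -0.2 56.2]
```

```bash
python3 -m crank '[[0.5,0,20,0,0],[0,0,20,0,0],[0,0,11,0,0],[0,0,5,0,0],[0,0,0,0,1],[0,0,0,0,1],[0,0,0,0,1],[0,0,0,0,1],[0,0,0,0,1],[0,0,0,0,1],[0,0,0,0,1],[0,0,0,0,1]]' 40
python3 -c "from h import *;st()"
python3 -m crank '[[0,0,0,5,1],[0,0,0,10,1],[0,0,0,10,1],[0,0,0,10,1]]'
python3 -c "from h import *;st()"
```

```text
time_s: 21.85
tcp_pos: [0.5561, 0.174, 0.1081]
ee_rot: [-1.388, 2.818, -0.001]
wrist_force: [1.3, -1.1, -0.1]
finger_gap: 0.0279
finger_force: 40.0
t 21.85 tcp [0.5561 0.174  0.1081] x [-0.609 -0.793 -0.   ] y [-0.793  0.609 -0.   ] z [ 0. -0. -1.] F [ 1.3 -1.1 -0.1] T [-0.14 -0.33  0.01] gap 0.0279 ff 40.0 q [-0.48  0.33  0.11  1.72 -0.04  1.1   2.14]
time_s: 22.35
tcp_pos: [0.5565, 0.1735, 0.1081]
ee_rot: [-0.467, 3.106, -0.001]
wrist_force: [3.1, -3.3, -1.7]
finger_gap: 0.0277
finger_force: 40.0
t 22.35 tcp [0.5565 0.1735 0.1081] x [-0.956 -0.294 -0.001] y [-0.294  0.956 -0.001] z [ 0.001 -0.001 -1.   ] F [ 3.1 -3.3 -1.7] T [-0.53 -0.68  0.04] gap 0.0277 ff 40.0 q [-0.55  0.33  0.21  1.73 -0.07  1.09  1.55]
```

```bash
python3 -m crank '[[0,0,0,10,1],[0,0,0,10,1],[0,0,0,10,1],[0,0,0,10,1],[0,0,0,10,1],[0,0,0,10,1],[0,0,0,10,1],[0,0,0,10,1],[0,0,0,10,1],[0,0,0,10,1],[0,0,0,10,1],[0,0,0,10,1]]' >/dev/null
python3 -m crank '[[0,0,0,10,1],[0,0,0,10,1],[0,0,0,10,1],[0,0,0,0,1]]' >/dev/null
python3 -c "from h import *;st()"
python3 -m crank '[[0,0,0,8,1],[0,0,0,0,1]]' >/dev/null
python3 -c "from h import *;st()"
python3 -m crank '[[0,0,0,8,1],[0,0,0,0,1]]' >/dev/null
python3 -c "from h import *;st()"
```

```text
t 24.35 tcp [0.555  0.1725 0.108 ] x [ 0.679  0.734 -0.003] y [ 0.734 -0.679 -0.   ] z [-0.002 -0.002 -1.   ] F [-5.1 -7.5  6.4] T [-1.6   1.24  0.11] gap 0.0278 ff 40.0 q [-0.9   0.37  0.64  1.74 -0.24  1.11 -0.93]
t 24.6 tcp [0.5549 0.1726 0.108 ] x [ 0.774  0.633 -0.003] y [ 0.633 -0.774 -0.   ] z [-0.002 -0.002 -1.   ] F [-5.4 -6.5  6.6] T [-1.6   1.36  0.13] gap 0.0277 ff 40.0 q [-0.92  0.38  0.66  1.75 -0.26  1.11 -1.06]
t 24.85 tcp [0.5549 0.1727 0.1081] x [ 0.855  0.519 -0.003] y [ 0.519 -0.855  0.   ] z [-0.003 -0.002 -1.   ] F [-6.4 -6.   7.4] T [-1.46  1.49  0.04] gap 0.0278 ff 40.0 q [-0.94  0.39  0.69  1.75 -0.27  1.11 -1.19]
```

```bash

python3 -m crank '[[0,0,0,8,1],[0,0,0,0,1]]' >/dev/null
python3 -c "from h import *;st()"
python3 -m crank '[[0,0,0,8,1],[0,0,0,0,1]]' >/dev/null
python3 -c "from h import *;st()"
```

```text
t 25.1 tcp [0.5548 0.1728 0.108 ] x [ 0.918  0.396 -0.003] y [ 0.396 -0.918  0.   ] z [-0.003 -0.002 -1.   ] F [-6.6 -5.6  7.3] T [-1.44  1.55  0.15] gap 0.0275 ff 40.0 q [-0.96  0.39  0.71  1.75 -0.28  1.11 -1.32]
t 25.35 tcp [0.5547 0.1729 0.108 ] x [ 0.965  0.264 -0.003] y [ 0.264 -0.965  0.001] z [-0.003 -0.002 -1.   ] F [-6.3 -5.6  7.5] T [-1.33  1.61  0.08] gap 0.0278 ff 40.0 q [-0.98  0.4   0.74  1.75 -0.3   1.11 -1.45]
```

```bash

python3 -m crank '[[0,0,0,7,1],[0,0,0,0,1]]' >/dev/null
python3 -c "from h import *;st()"
python3 -m crank '[[0,0,0,7,1],[0,0,0,0,1]]' >/dev/null
python3 -c "from h import *;st()"
python3 -m crank '[[0,0,0,5,1],[0,0,0,0,1]]' >/dev/null
python3 -c "from h import *;st()"
```

```text
t 25.6 tcp [0.5547 0.173  0.108 ] x [ 0.989  0.145 -0.003] y [ 0.145 -0.989  0.001] z [-0.003 -0.001 -1.   ] F [-6.  -5.3  7.5] T [-1.26  1.63  0.15] gap 0.0281 ff 40.0 q [-1.    0.41  0.77  1.75 -0.31  1.12 -1.56]
t 25.85 tcp [0.5547 0.1731 0.108 ] x [ 1.     0.023 -0.003] y [ 0.023 -1.     0.001] z [-0.003 -0.001 -1.   ] F [-6.6 -5.5  8.8] T [-1.16  1.68  0.13] gap 0.0279 ff 40.0 q [-1.02  0.41  0.79  1.75 -0.32  1.12 -1.67]
t 26.1 tcp [0.5547 0.1732 0.108 ] x [ 0.998 -0.063 -0.003] y [-0.063 -0.998  0.001] z [-0.003 -0.001 -1.   ] F [-6.4 -5.5  7.2] T [-1.1   1.69  0.12] gap 0.028 ff 40.0 q [-1.03  0.42  0.81  1.75 -0.33  1.12 -1.75]
```

```bash

python3 -m crank '[[0,0,0,5,1],[0,0,0,0,1]]' >/dev/null
python3 -c "from h import *;st()"
python3 -m crank '[[0,0,0,4,1],[0,0,0,0,1]]' >/dev/null
python3 -c "from h import *;st()"
python3 -m crank '[[0,0,0,3,1],[0,0,0,0,1]]' >/dev/null
python3 -c "from h import *;st()"
```

```text
t 26.35 tcp [0.5547 0.1733 0.108 ] x [ 0.989 -0.15  -0.003] y [-0.15  -0.989  0.001] z [-0.003 -0.001 -1.   ] F [-6.9 -4.1  8.2] T [-1.1   1.7   0.14] gap 0.0276 ff 40.0 q [-1.04  0.42  0.83  1.75 -0.34  1.12 -1.83]
t 26.6 tcp [0.5552 0.1733 0.1081] x [ 0.976 -0.217 -0.001] y [-0.217 -0.976  0.002] z [-0.002 -0.001 -1.   ] F [-3.5 -4.2  5. ] T [-1.06  1.01  0.69] gap 0.0287 ff 40.0 q [-1.05  0.43  0.84  1.75 -0.35  1.12 -1.89]
t 26.85 tcp [0.5557 0.1731 0.1081] x [ 0.964 -0.268  0.   ] y [-0.268 -0.964  0.002] z [-0.    -0.002 -1.   ] F [-0.8 -4.9  3. ] T [-1.21  0.37  1.09] gap 0.0294 ff 40.0 q [-1.06  0.43  0.85  1.75 -0.36  1.12 -1.94]
```

The wrist torque jumped from 0.13 to 1.09 N m, so the key is at its stop. I'm easing off, letting go and backing away.

```bash
python3 -m crank '[[0,0,0,-5,1],[0,0,0,0,0],[0,0,0,0,0],[0,0,0,0,0],[0,0,0,0,0],[0,0,0,0,0],[0,0,-15,0,0],[0,0,-30,0,0],[0,0,-40,0,0],[0,0,-40,0,0],[0,0,0,0,0],[0,0,0,0,0]]'
python3 - <<'E'
from h import *
s=st()
p,d=read_camera("wrist");cv2.imwrite("pics/w6.png",p);print(spot("wrist","key_head"))
for cam in ["top","side"]:
    p,d=read_camera(cam)
    for q in ["cover","tray","mug","timer","scoop","pen"]:print(cam,q,spot(cam,q)[:1])
E
```

```text
time_s: 28.35
tcp_pos: [0.5557, 0.1742, 0.2331]
ee_rot: [-3.128, 0.288, 0.0]
wrist_force: [-0.3, -0.2, -0.4]
finger_gap: 0.087
finger_force: 0.0
t 28.35 tcp [0.5557 0.1742 0.2331] x [ 0.983 -0.183 -0.   ] y [-0.183 -0.983 -0.   ] z [-0.  0. -1.] F [-0.3 -0.2 -0.4] T [-0.05  0.19  0.01] gap 0.087 ff 0.0 q [-1.11  0.31  0.9   1.6  -0.24  1.35 -1.93]
[(0.83, array([0.5512, 0.1743, 0.1177]))]
top cover [(0.77, array([ 0.4858, -0.1346, -0.0023]))]
top tray []
top mug [(0.86, array([0.6232, 0.4809, 0.001 ]))]
top timer [(0.87, array([0.7479, 0.0305, 0.0008]))]
top scoop [(0.6, array([ 0.4822, -0.1371,  0.0021]))]
top pen [(0.7, array([0.447 , 0.4336, 0.0027]))]
side cover [(0.75, array([ 0.4841, -0.1413,  0.0022]))]
side tray []
side mug [(0.89, array([ 0.628 ,  0.4804, -0.0024]))]
side timer [(0.94, array([ 0.7544,  0.0309, -0.0025]))]
side scoop [(0.76, array([ 0.475 , -0.4521,  0.0022]))]
side pen [(0.64, array([ 0.4465,  0.4233, -0.0011]))]
```

View pics/w6.png

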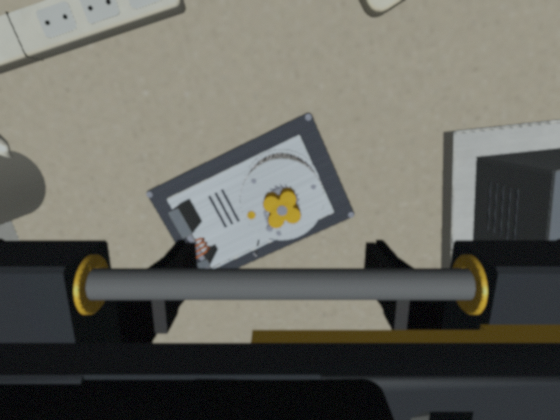

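The wrist view shows the key free at (282,209), resting a few degrees back from where it was released. The cover and bystanders haven't moved. I'm handing in.

```bash
python3 -c "from h import *;print(env.close_job())"
```

```text
the job is handed in; nothing more can be done
None
```

The cover stands upright in the tray, the key was wound clockwise to its stop and let go, the bystanders read as unmoved, and the job was handed in at about 28.6 s of the 69 s allowed (no verdict was returned).

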